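Set the board carriage under the soldering hood and hold the hood flap open

ROBOT

A 6-joint arm with a two-finger parallel gripper is mounted at the origin on the work surface. World frame = base frame: x ahead of the robot, y to its left, z up, the work surface at z = 0. Lengths are in m, angles in degrees, forces in N, time in s.
With the tool pointing down it reaches from about 0.35 to 0.875 m from the base axis. Payload 4.2 kg.
Tool frame: the origin (TCP) lies midway between the tips of the shut fingers; the grasp point (between the pads) lies 19 mm behind it; z points along the fingers, y is the direction in which the jaws open and shut (so a half turn about z gives the same grasp; the last joint's range is limited). The gripper opens to 87 mm and grips with 3 to 60 N. Pads are 19 mm wide; open, the fingers measure 117 mm over their backs; the gripper's body (75 mm by 190 mm) begins 51 mm behind the grasp point.
Start: joints at [-50.902, 22.042, 0.453, 0, -68.411, -14.817], TCP at [0.257, -0.57, 0.223] pointing down, gripper open.
Joint ranges: [-179.83, 179.83], [-69.29, 118.12], [-61.27, 80.66], [-181.25, 117.63], [-171.15, -9.14], [-177.46, 177.46]. Speed limits (degrees/s): [159.86, 159.86, 180, 180, 180, 180].

INTERFACE

Orientations are given as a 3x3 rotation matrix whose columns are the frame's x, y, z axes.
In Python, from station import r gives the robot as it stands.
- The arm moves only by the tool carry_out, never from a script. Its argument "steps" is a list of rows, each a list of 2 entries, a list of its own where there are three numbers: the shift along the tool's x, y, z in cm, then the turn about the tool's z in degrees. In form: [[[x, y, z], twist], ...]. A call has 1 to 20 rows; each row is the pose to reach, as a shift and turn from the pose measured when the call began, along the tool's axes at that moment; what a row does not reach only later rows make up. A row lasts 1/10 s, in which the tool goes at most 50 mm and 8.59 degrees, less where a joint would pass 70% of its speed; a pose out of reach is approached as far as the arm can. A call with a gripper value outside its range is refused whole. "gripper" is the gripper's target within -1 to 1 (fully open at 1, half-way at 0, shut at -1), set as the call begins (left out, the last holds). The fingers move at their own pace and stop on an object; the grip force is fixed at half the most. Time passes only in rows, so rows that repeat a pose let the fingers close. It gives the time, the measured TCP pose, the force and the opening at its end, in the units of the state.
- r.sense(): the state, without advancing time (a new reading comes with each control period).
- r.capture(name): name is "side" or "top"; returns the picture (400x640x3 uint8, red, green, blue); there is no depth.
- r.calibration(name): a dict with "camera_matrix" (3x3 intrinsics, pixels), "world_from_camera" (4x4, takes a point from camera to world coordinates). Camera axes: x right, y up, looking along -z (the intrinsics and any distortion apply to the point x, -y, -z); pixel columns grow to the right and rows downward; lengths in m; the calibration is good to about 2 mm. A picture is of the moment at which its call begins. calibration takes no time and is no camera call.
- r.finish_job(): hands the job in, once; it reports no verdict.
Trained networks look in the newest picture that a camera, given by its name, has taken for a name from the list of things; names that differ only in an ending like _2 or _b are one class to them, and where a whole thing is asked for, a point or a joint stands for the part that bears it (a point fixed in the world has none). Each returns a list of dicts, best first, with "confidence" (0 to 1); they miss things now and then, are a little off and sometimes report something else, mostly with a low value. They report only what shows in the picture. A call takes as long as a camera call.
- r.cut_out(camera, target): "pixels" (400x640 bool, what is visible of it).
- r.place_of(camera, target): "centre" ([x, y, z] in m, in world coordinates, good to about 4 mm: a listed point, or the origin of a listed thing).
The state is a dict: "time_s": time; "joints": joint angles; "joint_velocities": joint speeds; "effort": joint torques, N m; "tcp_pos": TCP position; "ee_rot": TCP orientation; "wrist_force": force on the tool from outside, world axes, zero at the start; "moment": the same for the moment, N m; "gripper_width": opening from 0.0 (shut) to 1.0 (fully open).
Only numpy, scipy, OpenCV 4.12 (cv2) and the standard library are available. Lean on these libraries where they do the work, as an engineer would, in place of code of your own. Each camera call takes 0.05 s, during which the arm holds its last target. There are 200 camera calls.

TASK

On the soldering station, swing the clamp lever open, slide the carriage with the circuit board in by its knob until its pointer lines up with the pointer of the index rider, and swing the lever fully back to clamp it; never force the carriage along while it is clamped. Then lift the hood's flap by its bar and hold it open at 60 degrees from shut: it falls shut by itself, so finish with the gripper still holding it there. Leave everything else on the bench where it is.

Things in the scene. Friction and masses are not known exactly. Their poses are not given: they have to be found in the camera images.
- station: Soldering station, fixed: blue-painted base plate 300 (x) x 500 (y) x 15 mm, rail along y, white hood (y 10..190, x -50..120, 90 mm high) open in front and at its -y end. Origin at bench level, midway in x, 220 mm from the plate's +y end; x points away from the robot at yaw 0, y along the rail to the hood, z up. 'Station x, y' below mean these axes, mm from this origin.
- lever (a joint): Clamp lever about an upright pivot, rad: 0 = clamped (stop), grows clockwise from above to 1.25 = open (stop). Post at pivot + 85 mm * (-sin(0.8+q), -cos(0.8+q)) in station x, y. Stays where left; takes 2 to 5 N at the post. Below 0.4 it bears on the carriage, which must not be forced along then (not over 20 mm/s). Unlocked above 0.9, clamped below 0.2.
- lever_post (a point): Top centre of the upright black post at the end of the lever's flat steel arm: cylinder 16 mm in diameter, 40 mm tall, top 90 mm above the bench; arm 46 to 54 mm above the bench.
- lever_pivot (a point): On the lever's pivot axis, 56 mm above the bench, at station x -17, y -100 mm. Over it is a dark steel bracket on a clamp block (station x -67 to -7, y -120 to -80 mm, top 75 mm above the bench); keep the fingers clear of it.
- carriage (a joint): Carriage: aluminium plate 110 (x) x 300 (y) x 8 mm, top 30 mm above the bench, with a green circuit board at its hood end, sliding along station +y. m: 0 = drawn out, grows towards the hood, stop at 0.16. Friction about 4 N; stays where left.
- carriage_knob (a point): Top centre of the carriage's upright round black knob, 20 mm in diameter, 45 mm tall, top 75 mm above the bench, at station x 50. The carriage's steel pointer points to +x from the plate's far edge, at the same station y as this point.
- mark_tip (a point): Tip of the -x pointing pointer of the index rider, a dark steel block 24 x 14 x 10 mm on the graduated bar behind the carriage, at station x 99, 30 mm above the bench. Set differently each time, stiff. The carriage is on the mark when knob and tip have the same station y (within 5 mm), 55 to 145 mm of sliding to +y.
- flap (a joint): Roof flap of the hood: aluminium frame with clear window, 170 x 186 mm, hinged along station y on the hood's far (+x) edge. rad: 0 = shut (flat), grows as the edge near the robot is lifted; stop at 1.4. Weight and a spring shut it from every angle; lifting takes 2 to 3 N at the bar. Wanted at the end: 1.047.
- flap_bar (a point): Middle of the flap's round steel grip bar: 12 mm in diameter, along station y, between two arms 112 mm apart, 215 mm from the hinge line; 39 mm clear between bar and frame. Shut, its axis is 93 mm above the bench with only the base plate (and the low tin nearby) below. It can turn between the fingers, so the gripper may point down all along.
- flap_hinge (a point): Middle of the flap's hinge line, 93 mm above the bench, at station x 120, y 100 mm. At angle a the bar is at hinge - 215 mm * cos(a) in station x and + 215 mm * sin(a) in height.
- tin: Bystander: small round tin, 40 mm in diameter, 22 mm tall, standing on the station's base plate in front between the lever and the hood. Origin at its underside.
- parts_box: Bystander: open cardboard box of black connectors, 130 x 90 x 45 mm, beside the hood. Origin at its underside.
- screwdriver: Bystander: screwdriver 170 mm long, lying beside the station's -y end.
- mug: Bystander: white mug, 76 mm in diameter, 90 mm tall. Origin at its underside.
- flux_bottle: Bystander: small white bottle, 44 mm in diameter, 110 mm tall. Origin at its underside.
- solder_spool: Bystander: grey spool standing flat, 60 mm in diameter, 40 mm tall. Origin at its underside.
- tip_cleaner: Bystander: black round tip-cleaner pot with brass wool, 72 mm in diameter, 43 mm tall. Origin at its underside.

How it is judged (in metres and radians):
On the way, in this order (a step that is already met when the one before it is completed fails the run):
1. the clamp lever is swung open (above 0.9 rad) (value of joint lever above 0.9 rad), for 0.1 s.
2. the carriage stands at the mark (within 5 mm) with the lever still open (y of carriage_knob in the frame of mark_tip between -0.005 and 0.005 m and velocity of joint carriage between -0.01 and 0.01 m/s and value of joint lever above 0.7 rad), for 0.2 s.
3. the lever is swung back to clamp (below 0.2 rad), the carriage still at the mark (y of carriage_knob in the frame of mark_tip between -0.005 and 0.005 m and value of joint lever below 0.2 rad), for 0.2 s.
4. the flap is held by the fingers at 60 degrees (within 6) (value of joint flap between 0.942 and 1.152 rad and contact force between flap and the fingers above 1 N), for 0.2 s.
At the end, for the whole second after the job is handed in: The carriage pointer is within 5 mm of the index pointer, the lever is clamped (below 0.2 rad), and the flap stands still at 60 degrees (within 6) carried by the fingers (more than 1 N of contact) and by none of the bystanders, through the second after the program ends (all of step 3 and all of step 4 and velocity of joint flap between -0.05 and 0.05 rad/s and contact force between flap and tin below 0.3 N and contact force between flap and parts_box below 0.3 N and contact force between flap and screwdriver below 0.3 N and contact force between flap and mug below 0.3 N and contact force between flap and flux_bottle below 0.3 N and contact force between flap and solder_spool below 0.3 N and contact force between flap and tip_cleaner below 0.3 N); the arm keeps its last pose, push and grip.
It fails at once if the carriage is forced along (over 20 mm/s) while the lever is clamped (below 0.4 rad) (value of joint lever below 0.4 rad and (velocity of joint carriage above 0.02 m/s or velocity of joint carriage below -0.02 m/s)).
It fails at once if a bystander is shifted by more than 25 mm (distance of any of tin, parts_box, screwdriver, mug, flux_bottle, solder_spool, tip_cleaner from where it was at the start of the episode above 0.025 m).
It also fails if it takes over 61 s, if anything falls off the work surface, if the arm or the gripper's body presses on something with over 40 N, if the wrist force passes 120 N, or if a joint passes its speed limit or range.

## Working session

There is one attempt and no reset: what is moved stays moved. The work goes in short steps, Python scripts to look and compute and a tool call to move; the robot and the scene stay as the last step left them, time stands still between calls to the robot, and variables do not carry over. Pictures are saved under pics/ and viewed, about 8 in all and at most 12, crops included, and the job is handed in when it is done.

Besides the shell and the picture viewer there is one more tool, called after "Call:" as name([rows], argument=value, ...), one row to a line, values as JSON. carry_out: Moves the arm, as the interface text tells. Its arguments: {"type":"object","properties":{"steps":{"type":"array","items":{"type":"array"}},"gripper":{"type":"number"}},"required":["steps"]}

```bash
mkdir -p pics
python3 - <<'E'
from station import r
import cv2, numpy as np
s=r.sense()
print(s['time_s'],s['tcp_pos'],np.round(s['ee_rot'],3).tolist(),s['gripper_width'])
for c in ['top','side']:
    cv2.imwrite(f'pics/{c}0.png',r.capture(c)[:,:,::-1])
    print(c,np.round(r.calibration(c)['world_from_camera'],3).tolist())
    for n in ['station','lever_post','lever_pivot','carriage_knob','mark_tip','flap_bar','flap_hinge','tin','parts_box','mug','flux_bottle','solder_spool','tip_cleaner','screwdriver']:
        d=r.place_of(c,n)
        print(n,[(np.round(x['centre'],3).tolist(),round(x['confidence'],2)) for x in d[:2]])
print(r.sense()['time_s'])
E
```

```text
0.0 [ 0.25680257 -0.56914701  0.22146984] [[-0.912, -0.411, -0.001], [-0.411, 0.912, 0.002], [0.0, 0.002, -1.0]] 0.9996319342613715
top [[0.029, 0.995, -0.091, 0.428], [-0.999, 0.031, 0.017, 0.018], [0.02, 0.091, 0.996, 1.423], [0.0, 0.0, 0.0, 1.0]]
station [([0.594, -0.027, 0.004], 0.86)]
lever_post [([0.509, -0.182, 0.089], 0.53)]
lever_pivot [([0.569, -0.127, 0.055], 0.66)]
carriage_knob [([0.632, -0.238, 0.072], 0.71)]
mark_tip [([0.684, -0.111, 0.029], 0.39)]
flap_bar [([0.501, 0.08, 0.094], 0.57), ([0.59, -0.025, 0.003], 0.27)]
flap_hinge [([0.715, 0.076, 0.095], 0.73), ([0.684, -0.111, 0.027], 0.52)]
tin [([0.488, -0.034, 0.013], 0.57), ([0.634, -0.234, 0.072], 0.46)]
parts_box [([0.608, 0.263, 0.007], 0.6)]
mug [([0.369, 0.472, -0.001], 0.78), ([0.714, 0.071, 0.093], 0.38)]
flux_bottle [([0.595, 0.48, -0.0], 0.55), ([0.591, -0.025, 0.005], 0.5)]
solder_spool [([0.445, -0.518, 0.0], 0.86), ([0.634, -0.239, 0.075], 0.42)]
tip_cleaner [([0.599, -0.488, -0.0], 0.62), ([0.497, 0.079, 0.094], 0.28)]
screwdriver [([0.541, -0.354, 0.001], 0.57)]
side [[-0.99, 0.089, -0.113, 0.378], [-0.143, -0.531, 0.835, 1.256], [0.015, 0.842, 0.539, 0.883], [0.0, 0.0, 0.0, 1.0]]
station [([0.59, -0.025, -0.001], 0.78)]
lever_post [([0.508, -0.18, 0.092], 0.62)]
lever_pivot [([0.572, -0.127, 0.054], 0.46)]
carriage_knob [([0.631, -0.236, 0.072], 0.63)]
mark_tip []
flap_bar [([0.499, 0.077, 0.091], 0.74)]
flap_hinge [([0.714, 0.072, 0.093], 0.79)]
tin [([0.484, -0.03, 0.014], 0.39)]
parts_box [([0.607, 0.265, 0.002], 0.59)]
mug [([0.368, 0.471, -0.002], 0.79)]
flux_bottle [([0.594, 0.481, 0.004], 0.65)]
solder_spool [([0.446, -0.509, 0.003], 0.54)]
tip_cleaner [([0.59, -0.026, -0.002], 0.56), ([0.601, -0.488, -0.0], 0.44)]
screwdriver [([0.542, -0.356, 0.0], 0.59), ([0.595, 0.478, 0.007], 0.47)]
1.5
```

View pics/top0.png

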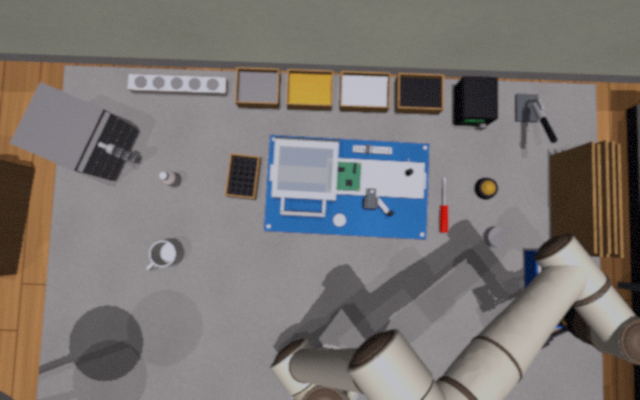

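View pics/side0.png

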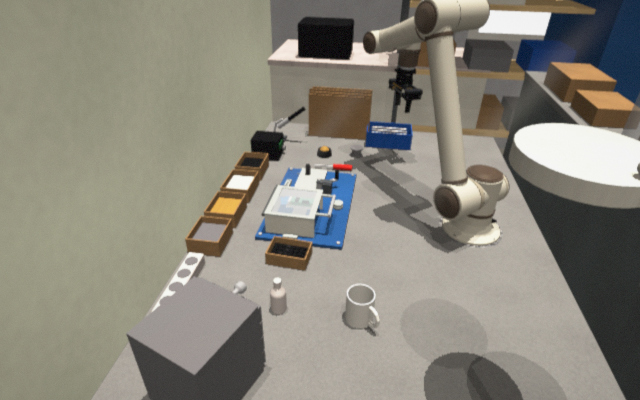

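The pictures agree with the networks. In the top view the station sits at about (345,185), with the lever post at (388,208), knob at (408,172), flap bar at (303,213) and tin at (339,220). The station yaw is about -1.3° and the lever is clamped. I'll go above the post with the jaws along station y.

Call:
carry_out([
  [[-5,3,0],5],
  [[-9,6,0],10],
  [[-13,9,0],15],
  [[-17,11,0],20],
  [[-21,14,0],25.6],
  [[-25,16,0],25.6],
  [[-29,19,0],25.6],
  [[-33,21.5,0],25.6],
  [[-36,23.5,0],25.6],
  [[-38.9,25,0],25.6],
  [[-38.9,25,0],25.6],
  [[-38.9,25,2],25.6],
  [[-38.9,25,5],25.6],
  [[-38.9,25,5],25.6],
  [[-38.9,25,5],25.6],
], gripper=0)

```text
time_s: 3.0
tcp_pos: [0.5087, -0.1825, 0.1729]
ee_rot: [[-1.0, 0.023, -0.001], [0.023, 1.0, -0.001], [0.001, -0.001, -1.0]]
wrist_force: [-0.5, 0.2, -0.1]
gripper_width: 0.502
```

```bash
cat > h.py <<'E'
from station import r
import cv2, numpy as np
def st():
    s=r.sense(); print('t',round(s['time_s'],2),'tcp',np.round(s['tcp_pos'],4),'w',round(s['gripper_width'],3),'F',np.round(s['wrist_force'],1)); print(np.round(s['ee_rot'],3).tolist()); return s
def crop(c,name,x0,x1,y0,y1,k):
    im=r.capture(c)[y0:y1,x0:x1,::-1]; cv2.imwrite(f'pics/{name}.png',cv2.resize(im,None,fx=k,fy=k,interpolation=cv2.INTER_CUBIC))
def find(c,*ns):
    for n in ns: print(c,n,[(np.round(x['centre'],4).tolist(),round(x['confidence'],2)) for x in r.place_of(c,n)[:2]])
E
python3 - <<'E'
from h import *
st(); crop('side','side1',230,390,140,260,5); find('side','lever_post'); r.capture('top'); find('top','mark_tip','carriage_knob')
E
```

```text
t 3.0 tcp [ 0.5087 -0.1825  0.1729] w 0.502 F [-0.5  0.2 -0.1]
[[-1.0, 0.023, -0.001], [0.023, 1.0, -0.001], [0.001, -0.001, -1.0]]
side lever_post [([0.5058, -0.1817, 0.0892], 0.51), ([0.6011, -0.4885, -0.0022], 0.44)]
top mark_tip [([0.6821, -0.1098, 0.0312], 0.61)]
top carriage_knob [([0.6309, -0.2407, 0.0733], 0.97)]
```

View pics/side1.png

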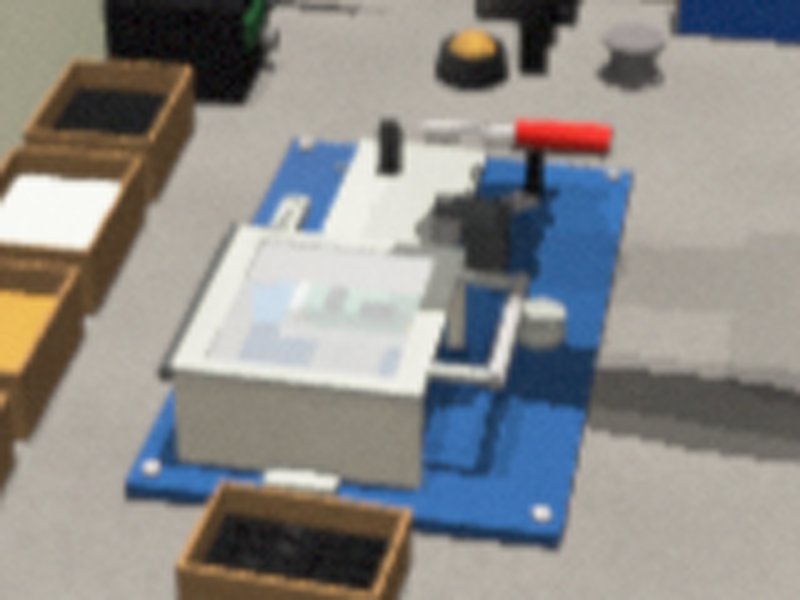

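The finger (535,60 in the crop) hangs directly above the post (535,155). I'll go down and grip.

Call:
carry_out([
  [[0.1,0.1,4],0],
  [[0.1,0.1,8],0],
  [[0.1,0.1,11],0],
  [[0.1,0.1,11.2],0],
  [[0.1,0.1,11.2],0],
  [[0.1,0.1,11.2],0],
])

```text
time_s: 3.85
tcp_pos: [0.5105, -0.1814, 0.064]
ee_rot: [[-1.0, 0.023, 0.007], [0.023, 1.0, -0.001], [-0.007, -0.001, -1.0]]
wrist_force: [-0.4, 0.5, 0.0]
gripper_width: 0.502
```

Call:
carry_out([
  [[0,0,0],0],
  [[0,0,0],0],
  [[0,0,0],0],
  [[0,0,0],0],
  [[0,0,0],0],
], gripper=-1)

```text
time_s: 4.35
tcp_pos: [0.5105, -0.1814, 0.0642]
ee_rot: [[-1.0, 0.022, 0.007], [0.022, 1.0, -0.001], [-0.007, -0.001, -1.0]]
wrist_force: [-0.1, 0.4, 2.2]
gripper_width: 0.178
```

Call:
carry_out([
  [[0.3,0.3,0],0],
  [[0.56,0.64,0],0],
  [[1.05,1.33,0],0],
  [[1.4,1.9,0],0],
  [[1.66,2.45,0],0],
  [[1.9,3.05,0],0],
  [[2.09,3.65,0],0],
  [[2.23,4.3,0],0],
  [[2.34,4.9,0],0],
  [[2.4,5.5,0],0],
  [[2.4,6.17,0],0],
  [[2.35,6.8,0],0],
  [[2.27,7.44,0],0],
  [[2.12,8.05,0],0],
  [[1.95,8.67,0],0],
  [[1.63,9.4,0],0],
  [[1.63,9.4,0],0],
  [[1.63,9.4,0],0],
  [[1.63,9.4,0],0],
])

```text
time_s: 6.25
tcp_pos: [0.4939, -0.0869, 0.0637]
ee_rot: [[-1.0, 0.023, 0.002], [0.023, 1.0, -0.001], [-0.002, -0.001, -1.0]]
wrist_force: [-5.2, 2.5, 4.6]
gripper_width: 0.171
```

Call:
carry_out([
  [[0,0,0],0],
  [[0,0,0],0],
  [[0,0,0],0],
  [[0,0,0],0],
], gripper=0)

```text
time_s: 6.65
tcp_pos: [0.4944, -0.0869, 0.0637]
ee_rot: [[-1.0, 0.023, 0.003], [0.023, 1.0, -0.001], [-0.003, -0.001, -1.0]]
wrist_force: [-0.2, 0.9, 0.3]
gripper_width: 0.445
```

Call:
carry_out([
  [[0,0,-3],0],
  [[0,0,-7],0],
  [[0,0,-9],0],
  [[0,0,-9],0],
])

```text
time_s: 7.05
tcp_pos: [0.4967, -0.0867, 0.1572]
ee_rot: [[-1.0, 0.022, 0.011], [0.022, 1.0, -0.0], [-0.011, 0.0, -1.0]]
wrist_force: [0.6, -0.6, 0.1]
gripper_width: 0.502
```

Run:
```python
from h import *
st(); r.capture('side');find('side','lever_post','lever_pivot','carriage_knob','mark_tip')
crop('top','top1',260,440,120,245,4);find('top','lever_post','mark_tip','carriage_knob')
```

```text
t 7.05 tcp [ 0.4967 -0.0867  0.1572] w 0.502 F [ 0.6 -0.6  0.1]
[[-1.0, 0.022, 0.011], [0.022, 1.0, -0.0], [-0.011, 0.0, -1.0]]
side lever_post [([0.4965, -0.0853, 0.0904], 0.43)]
side lever_pivot [([0.5738, -0.1259, 0.0509], 0.65)]
side carriage_knob [([0.6331, -0.2357, 0.0745], 0.59), ([0.4845, -0.0305, 0.0152], 0.55)]
side mark_tip []
top lever_post [([0.5896, -0.0262, 0.0028], 0.63)]
top mark_tip [([0.684, -0.1112, 0.028], 0.62)]
top carriage_knob [([0.6338, -0.2361, 0.0728], 0.57)]
```

View pics/top1.png

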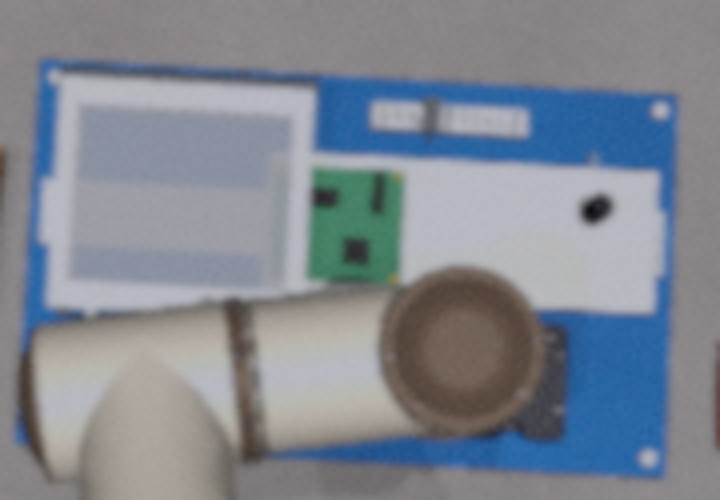

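Lever is open (q≈1.24). In the crop the rider is at (432,118) and the carriage pointer at (595,157), so the slide is about 128 mm. Next is the knob.

Call:
carry_out([
  [[-4,-4,0],0],
  [[-8,-8.5,0],0],
  [[-12,-12.5,0],0],
  [[-13.9,-14.8,0],0],
  [[-13.9,-14.8,0],0],
  [[-13.9,-14.8,4],0],
  [[-13.9,-14.8,8],0],
  [[-13.9,-14.8,11],0],
  [[-13.9,-14.8,11],0],
  [[-13.9,-14.8,11],0],
])

```text
time_s: 8.5
tcp_pos: [0.6296, -0.2381, 0.0434]
ee_rot: [[-1.0, 0.022, 0.001], [0.022, 1.0, -0.001], [-0.001, -0.001, -1.0]]
wrist_force: [0.6, 0.1, 0.2]
gripper_width: 0.498
```

Call:
carry_out([
  [[0,0,0],0],
  [[0,0,0],0],
  [[0,0,0],0],
  [[0,0,0],0],
  [[0,0,0],0],
], gripper=-1)

```text
time_s: 9.0
tcp_pos: [0.6302, -0.2385, 0.0447]
ee_rot: [[-1.0, 0.022, 0.002], [0.022, 1.0, -0.002], [-0.003, -0.002, -1.0]]
wrist_force: [-0.8, 0.1, 4.2]
gripper_width: 0.22
```

Run:
```python
from h import *
st()
# pointer pixels (top1 crop) back-projected at z=.03
c=r.calibration('top');K=np.array(c['camera_matrix']);T=np.array(c['world_from_camera'])
for u,v in [(260+432/4,120+140/4),(260+595/4,120+157/4)]:
    d=T[:3,:3]@(np.linalg.inv(K)@[u,v,1]*[1,-1,-1]); o=T[:3,3]; print(o+d*(.03-o[2])/d[2])
```

```text
t 9.0 tcp [ 0.6302 -0.2385  0.0447] w 0.22 F [-0.8  0.1  4.2]
[[-1.0, 0.022, 0.002], [0.022, 1.0, -0.002], [-0.003, -0.002, -1.0]]
[ 0.68734833 -0.11542837  0.03      ]
[ 0.67821192 -0.24144732  0.03      ]
```

Call:
carry_out([
  [[0,0.5,0],0],
  [[0,1.5,0],0],
  [[0,2.5,0],0],
  [[0,3.5,0],0],
  [[0,4.5,0],0],
  [[0,5.5,0],0],
  [[0,6.5,0],0],
  [[0,7.5,0],0],
  [[0,8.5,0],0],
  [[0,9.5,0],0],
  [[0,10.5,0],0],
  [[0,11.3,0],0],
  [[0,12,0],0],
  [[0,12.4,0],0],
  [[0,12.6,0],0],
  [[0,12.6,0],0],
  [[0,12.6,0],0],
  [[0,12.6,0],0],
])

```text
time_s: 10.8
tcp_pos: [0.6332, -0.1119, 0.0447]
ee_rot: [[-1.0, 0.022, 0.003], [0.022, 1.0, -0.001], [-0.003, -0.001, -1.0]]
wrist_force: [-0.7, 0.8, 5.0]
gripper_width: 0.217
```

Run:
```python
from h import *
st(); crop('top','top2',320,410,130,190,8);find('top','mark_tip','carriage_knob')
crop('side','side2',265,335,160,220,9);find('side','mark_tip','carriage_knob')
```

```text
t 10.8 tcp [ 0.6332 -0.1119  0.0447] w 0.217 F [-0.7  0.8  5. ]
[[-1.0, 0.022, 0.003], [0.022, 1.0, -0.001], [-0.003, -0.001, -1.0]]
top mark_tip []
top carriage_knob [([0.6346, -0.112, 0.0704], 0.97)]
side mark_tip [([0.4853, -0.0336, 0.0158], 0.53)]
side carriage_knob [([0.6333, -0.1097, 0.073], 0.57), ([0.7152, 0.0754, 0.0947], 0.5)]
```

View pics/top2.png

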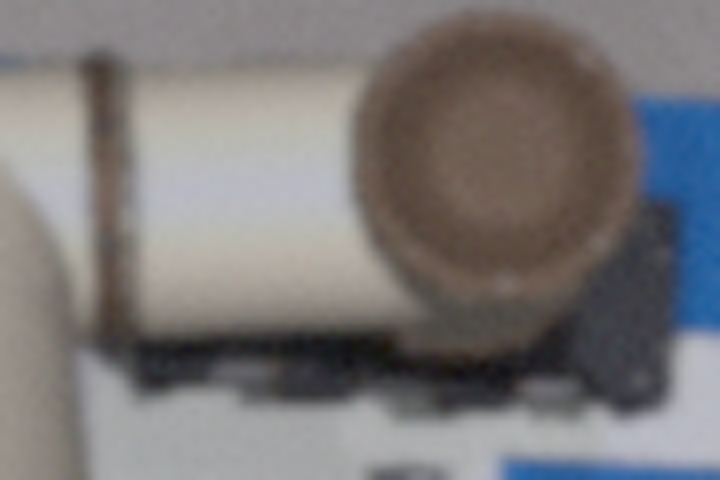

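The arm hides the pointers here. I'll release, go above the lever post (the next stop), and look from there.

Call:
carry_out([
  [[0,0,0],0],
  [[0,0,0],0],
  [[0,0,0],0],
  [[0,0,0],0],
], gripper=0)

```text
time_s: 11.5
tcp_pos: [0.6326, -0.1118, 0.0439]
ee_rot: [[-1.0, 0.022, 0.002], [0.022, 1.0, -0.001], [-0.002, -0.001, -1.0]]
wrist_force: [-0.6, 0.2, 1.0]
gripper_width: 0.461
```

Call:
carry_out([
  [[0,0,-4],0],
  [[0,0,-8],0],
  [[0,0,-11],0],
  [[4,0.6,-11],0],
  [[8,1.3,-11],0],
  [[12,2,-11],0],
  [[13.8,2.3,-11],0],
  [[13.8,2.3,-11],0],
  [[13.8,2.3,-11],0],
])

```text
time_s: 12.4
tcp_pos: [0.4955, -0.0856, 0.1542]
ee_rot: [[-1.0, 0.022, 0.003], [0.022, 1.0, -0.001], [-0.003, -0.001, -1.0]]
wrist_force: [0.0, 0.8, -0.4]
gripper_width: 0.502
```

Run:
```python
from h import *
st(); crop('top','top3',320,420,130,190,8);find('top','mark_tip','carriage_knob')
r.capture('side');find('side','mark_tip','carriage_knob','lever_post')
```

```text
t 12.4 tcp [ 0.4955 -0.0856  0.1542] w 0.502 F [ 0.   0.8 -0.4]
[[-1.0, 0.022, 0.003], [0.022, 1.0, -0.001], [-0.003, -0.001, -1.0]]
top mark_tip [([0.6839, -0.1078, 0.0271], 0.57)]
top carriage_knob [([0.6352, -0.1077, 0.0706], 0.73)]
side mark_tip []
side carriage_knob [([0.6351, -0.1076, 0.0726], 0.45)]
side lever_post [([0.4936, -0.0845, 0.0923], 0.55)]
```

View pics/top3.png

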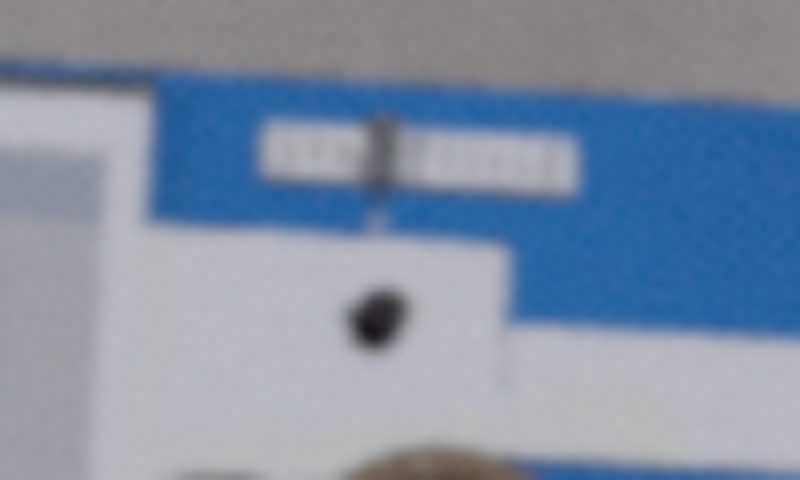

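Pointers meet in one line at crop (376,218) below the rider at (381,150). With the image tilt that is within about 1–2 mm, and the networks agree (knob y -0.1077, tip y -0.108 to -0.111). Now I'll clamp.

Call:
carry_out([
  [[0,0,4],0],
  [[0,0,7],0],
  [[0,0,9],0],
  [[0,0,9.1],0],
  [[0,0,9.1],0],
])

```text
time_s: 13.25
tcp_pos: [0.4959, -0.086, 0.0624]
ee_rot: [[-1.0, 0.022, 0.0], [0.022, 1.0, -0.002], [-0.001, -0.002, -1.0]]
wrist_force: [1.0, -0.6, 1.0]
gripper_width: 0.497
```

Call:
carry_out([
  [[0,0,0],0],
  [[0,0,0],0],
  [[0,0,0],0],
  [[0,0,0],0],
  [[0,0,0],0],
], gripper=-1)

```text
time_s: 13.75
tcp_pos: [0.4964, -0.086, 0.0629]
ee_rot: [[-1.0, 0.022, 0.002], [0.022, 1.0, -0.002], [-0.002, -0.002, -1.0]]
wrist_force: [-0.6, -0.7, 1.5]
gripper_width: 0.172
```

Call:
carry_out([
  [[0.15,-0.3,0],0],
  [[0.3,-0.7,0],0],
  [[0.46,-1.09,0],0],
  [[0.64,-1.7,0],0],
  [[0.78,-2.33,0],0],
  [[0.87,-2.95,0],0],
  [[0.92,-3.59,0],0],
  [[0.91,-4.2,0],0],
  [[0.86,-4.86,0],0],
  [[0.75,-5.5,0],0],
  [[0.61,-6.11,0],0],
  [[0.41,-6.7,0],0],
  [[0.18,-7.31,0],0],
  [[-0.1,-7.88,0],0],
  [[-0.43,-8.43,0],0],
  [[-0.92,-9.12,0],0],
  [[-1.2,-9.45,0],0],
  [[-1.48,-9.76,0],0],
  [[-1.48,-9.76,0],0],
  [[-1.48,-9.76,0],0],
])

```text
time_s: 15.75
tcp_pos: [0.5076, -0.1831, 0.0631]
ee_rot: [[-1.0, 0.022, -0.001], [0.022, 1.0, -0.001], [0.001, -0.001, -1.0]]
wrist_force: [-3.7, 6.5, 5.2]
gripper_width: 0.173
```

Call:
carry_out([
  [[0,0,0],0],
  [[0,0,0],0],
  [[0,0,0],0],
])

```text
time_s: 16.05
tcp_pos: [0.5074, -0.1829, 0.0632]
ee_rot: [[-1.0, 0.022, -0.001], [0.022, 1.0, -0.0], [0.001, -0.0, -1.0]]
wrist_force: [-1.6, 4.8, 3.6]
gripper_width: 0.177
```

Call:
carry_out([
  [[0,0,0],0],
  [[0,0,0],0],
  [[0,0,0],0],
  [[0,0,0],0],
], gripper=0)

```text
time_s: 16.45
tcp_pos: [0.5075, -0.1832, 0.063]
ee_rot: [[-1.0, 0.023, -0.001], [0.023, 1.0, -0.001], [0.001, -0.001, -1.0]]
wrist_force: [-0.5, -0.9, 0.2]
gripper_width: 0.443
```

Call:
carry_out([
  [[0,0,-4],0],
  [[0,0,-8],0],
  [[0,0,-11],0],
  [[0,0,-11],0],
], gripper=-0.1)

```text
time_s: 16.85
tcp_pos: [0.5107, -0.1839, 0.178]
ee_rot: [[-1.0, 0.022, 0.009], [0.022, 1.0, -0.003], [-0.009, -0.002, -1.0]]
wrist_force: [-0.7, -0.4, 0.8]
gripper_width: 0.448
```

Run:
```python
from h import *
print(st()['joints']); r.capture('top');find('top','lever_post','carriage_knob','mark_tip','flap_bar')
r.capture('side');find('side','lever_post','carriage_knob','flap_bar','flap_hinge')
```

```text
t 16.85 tcp [ 0.5107 -0.1839  0.178 ] w 0.448 F [-0.7 -0.4  0.8]
[[-1.0, 0.022, 0.009], [0.022, 1.0, -0.003], [-0.009, -0.002, -1.0]]
[ -2.61207674  15.96691284 -15.40564958   0.14562827 -58.09530951
 -88.72166467]
top lever_post []
top carriage_knob [([0.6369, -0.1093, 0.0719], 0.74), ([0.5978, -0.4862, 0.0007], 0.39)]
top mark_tip [([0.448, -0.5131, -0.0003], 0.63), ([0.682, -0.1094, 0.028], 0.52)]
top flap_bar [([0.4977, 0.0783, 0.0928], 0.74), ([0.5936, 0.4806, 0.0018], 0.35)]
side lever_post [([0.5064, -0.1809, 0.0897], 0.66)]
side carriage_knob [([0.6332, -0.1083, 0.0725], 0.63)]
side flap_bar [([0.4984, 0.0785, 0.0879], 0.64)]
side flap_hinge [([0.7153, 0.0751, 0.092], 0.9)]
```

Clamped: the post is back at its start position and the carriage has not moved. Now I'll turn by 90° and go above the bar.

Call:
carry_out([
  [[0.2,3,0],-8],
  [[0.4,6,0],-16],
  [[0.5,9,0],-24],
  [[0.7,12,0],-32],
  [[0.9,15,0],-40],
  [[1.1,18,0],-48],
  [[1.3,21,0],-56],
  [[1.5,24,0],-64],
  [[1.75,26.2,0],-72],
  [[1.75,26.2,0],-80],
  [[1.75,26.2,0],-88],
  [[1.75,26.2,0],-90],
  [[1.75,26.2,0],-90],
  [[1.75,26.2,0],-90],
  [[1.75,26.2,3],-90],
  [[1.75,26.2,3.5],-90],
  [[1.75,26.2,3.5],-90],
])

```text
time_s: 19.05
tcp_pos: [0.4951, 0.0787, 0.1364]
ee_rot: [[-0.023, -1.0, -0.005], [-1.0, 0.023, -0.002], [0.002, 0.005, -1.0]]
wrist_force: [0.2, 1.1, -0.3]
gripper_width: 0.45
```

Run:
```python
from h import *
st(); crop('side','side3',250,370,140,250,5);find('side','flap_bar')
```

```text
t 19.05 tcp [0.4951 0.0787 0.1364] w 0.45 F [ 0.2  1.1 -0.3]
[[-0.023, -1.0, -0.005], [-1.0, 0.023, -0.002], [0.002, 0.005, -1.0]]
side flap_bar [([0.4972, 0.0779, 0.0908], 0.81)]
```

View pics/side3.png

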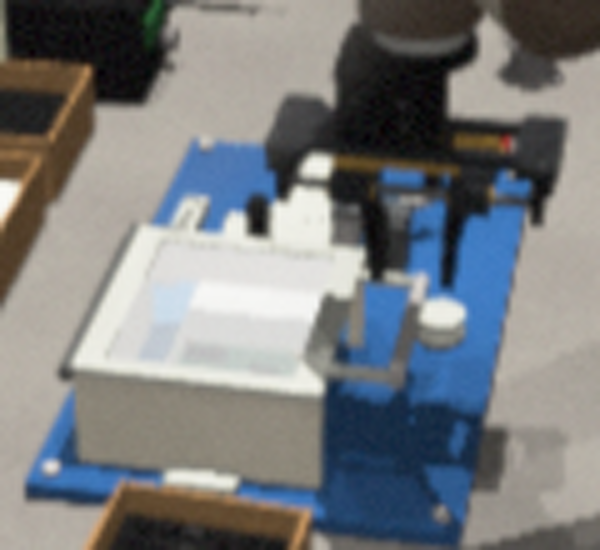

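The two finger tips (375,265) and (450,280) straddle the bar (408,330) from above. I'll go down and grip.

Call:
carry_out([
  [[0,-0.35,2],0],
  [[0,-0.35,4],0],
  [[0,-0.35,6],0],
  [[0,-0.35,6.2],0],
  [[0,-0.35,6.2],0],
  [[0,-0.35,6.2],0],
])

```text
time_s: 19.75
tcp_pos: [0.5008, 0.0796, 0.0773]
ee_rot: [[-0.022, -1.0, 0.001], [-1.0, 0.022, 0.0], [-0.0, -0.001, -1.0]]
wrist_force: [-0.1, 0.5, -0.3]
gripper_width: 0.445
```

Call:
carry_out([
  [[0,0,0],0],
  [[0,0,0],0],
  [[0,0,0],0],
  [[0,0,0],0],
  [[0,0,0],0],
], gripper=-1)

```text
time_s: 20.25
tcp_pos: [0.4973, 0.0795, 0.0764]
ee_rot: [[-0.024, -1.0, -0.006], [-1.0, 0.024, 0.0], [0.0, 0.006, -1.0]]
wrist_force: [-7.8, 5.3, 4.4]
gripper_width: 0.122
```

Call:
carry_out([
  [[0,-0.04,-1.29],0],
  [[0,-0.15,-2.57],0],
  [[0,-0.35,-3.85],0],
  [[0,-0.62,-5.11],0],
  [[0,-0.96,-6.35],0],
  [[0,-1.38,-7.57],0],
  [[0,-1.87,-8.77],0],
  [[0,-2.43,-9.93],0],
  [[0,-3.06,-11.05],0],
  [[0,-3.76,-12.14],0],
  [[0,-4.52,-13.18],0],
  [[0,-5.34,-14.18],0],
  [[0,-6.22,-15.12],0],
  [[0,-7.15,-16.01],0],
  [[0,-8.14,-16.84],0],
  [[0,-9.17,-17.61],0],
  [[0,-10.25,-18.32],0],
  [[0,-10.75,-18.62],0],
  [[0,-10.75,-18.62],0],
  [[0,-10.75,-18.62],0],
])

```text
time_s: 22.25
tcp_pos: [0.6031, 0.0767, 0.2648]
ee_rot: [[-0.023, -1.0, -0.011], [-1.0, 0.023, -0.001], [0.001, 0.011, -1.0]]
wrist_force: [-11.2, 2.4, 14.1]
gripper_width: 0.13
```

Run:
```python
from h import *
st(); crop('side','side4',230,390,140,260,5);find('side','flap_bar','flap_hinge','carriage_knob','lever_post')
r.capture('top');find('top','flap_bar','flap_hinge','carriage_knob','mark_tip','lever_post','tin')
```

```text
t 22.25 tcp [0.6031 0.0767 0.2648] w 0.13 F [-11.2   2.4  14.1]
[[-0.023, -1.0, -0.011], [-1.0, 0.023, -0.001], [0.001, 0.011, -1.0]]
side flap_bar [([0.6043, 0.0709, 0.273], 0.57)]
side flap_hinge [([0.7164, 0.0751, 0.0917], 0.75)]
side carriage_knob [([0.632, -0.1099, 0.0733], 0.94)]
side lever_post [([0.5412, -0.3548, -0.0003], 0.64), ([0.5051, -0.1816, 0.0902], 0.4)]
top flap_bar []
top flap_hinge [([0.7153, 0.076, 0.0936], 0.75), ([0.5077, -0.183, 0.0861], 0.42)]
top carriage_knob [([0.6368, -0.1098, 0.0734], 0.9)]
top mark_tip [([0.6856, -0.1142, 0.0268], 0.4)]
top lever_post [([0.5099, -0.1823, 0.0873], 0.47), ([0.5965, -0.4904, -0.0013], 0.31)]
top tin [([0.4853, -0.0289, 0.0129], 0.49), ([0.5085, -0.1838, 0.0884], 0.33)]
```

View pics/side4.png

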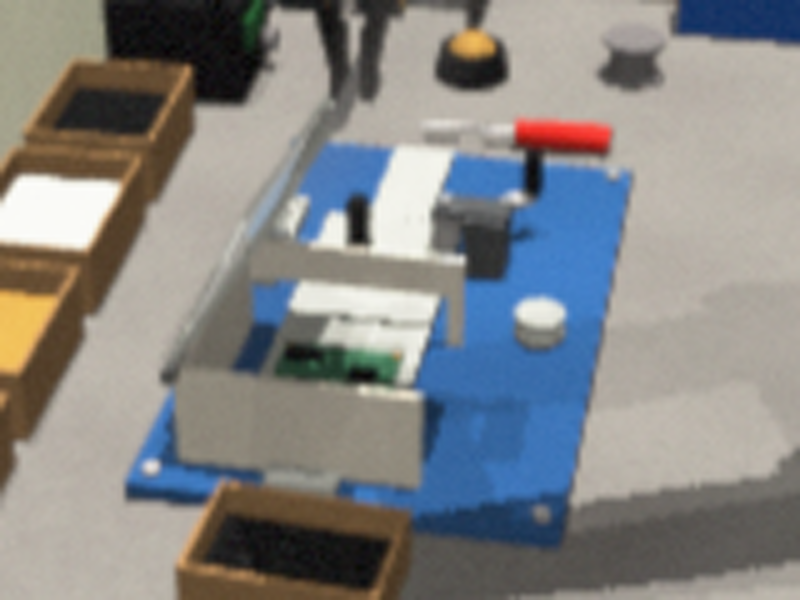

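The flap is held at about 60°: bar at crop (345,95), frame tilted, the rest untouched. I'll settle the target at the measured pose to relax the residual push, then check that it stands still.

Call:
carry_out([
  [[0,0,0],0],
  [[0,0,0],0],
  [[0,0,0],0],
  [[0,0,0],0],
  [[0,0,0],0],
  [[0,0,0],0],
  [[0,0,0],0],
  [[0,0,0],0],
])

```text
time_s: 23.65
tcp_pos: [0.6026, 0.0768, 0.2646]
ee_rot: [[-0.023, -1.0, -0.012], [-1.0, 0.023, -0.001], [0.001, 0.012, -1.0]]
wrist_force: [-4.9, 1.5, 1.6]
gripper_width: 0.123
```

Call:
carry_out([
  [[0,0,0],0],
  [[0,0,0],0],
  [[0,0,0],0],
  [[0,0,0],0],
  [[0,0,0],0],
  [[0,0,0],0],
])

```text
time_s: 24.25
tcp_pos: [0.6025, 0.0768, 0.2646]
ee_rot: [[-0.023, -1.0, -0.012], [-1.0, 0.023, -0.001], [0.001, 0.012, -1.0]]
wrist_force: [-5.0, 1.3, 0.8]
gripper_width: 0.125
```

Run:
```python
from h import *
r.finish_job(); st()
```

```text
the job is handed in; nothing more can be done
the job is handed in; nothing more can be done
```

I did all four steps and handed the job in at 24.3 s, with the gripper still holding the flap open. No verdict was reported.

- **Lever open:** I gripped the post and swung the lever open. Post and pivot positions gave about 1.24 rad.
- **Carriage:** I slid it 126 mm by its knob, and the top picture showed the two pointers meeting in one line, within about 1–2 mm. The averaged network positions put knob and index tip within 1 mm of each other. One late, low-confidence reading of the index tip was about 5 mm off (y -0.114 m against an average of -0.110 m from the other readings). I trusted the picture and the average.
- **Lever clamped:** I swung it fully back. The last readings put the post at its starting position, and the measured grip pose gave about 0.03 rad. The carriage had not moved.
- **Flap:** I gripped the bar and lifted it. The bar position gives 1.02 to 1.07 rad against the wanted 1.047. Before handing in I relaxed a leftover push of about 18 N. After that the pose changed by only 0.1 mm over 0.6 s, with about 5 N at the wrist.
- **Bystanders:** none showed any shift in the last side picture, and the tin read within 5 mm of where it started. I did not measure the others again.

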